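# Scoop pipe caps into the order tray and scan the ticket

### The arm

A 7-joint arm with a two-finger parallel gripper is mounted at the origin on the work surface. World frame = base frame: x ahead of the robot, y to its left, z up, the work surface at z = 0. Lengths are in m, angles in rad, forces in N, time in s.
With the tool pointing down it reaches from about 0.425 to 0.825 m from the base axis. Payload 3.6 kg.
Tool frame: the origin (TCP) lies where the fingers leave the gripper's body, on its centre line; the fingertips stand 73 mm ahead of it and the grasp point (between the pads) lies 54 mm ahead of it; z points along the fingers, y is the line along which they close (so a half turn about z gives the same grasp; the last joint's range is limited). The gripper opens to 85 mm and grips with 20 to 120 N. Pads are 22 mm wide; open, the fingers measure 114 mm over their backs; the gripper's body (76 mm by 85 mm) begins 54 mm behind the grasp point. The pads swing forward as they close: fully open they stand 13 mm farther back than shut.
Start: joints at [-1.252, 0.615, -0.013, 1.423, 0.008, 1.103, -0.04], TCP at [0.22, 0.612, 0.304] pointing down, gripper open.
Joint ranges: [-3.12, 3.12], [-0.3, 2.06], [-1.34, 1.32], [0.26, 2.42], [-1.36, 4.5], [0.01, 1.98], [-2.84, 2.84]. Speed limits (rad/s): [2.79, 2.79, 3.14, 3.14, 3.14, 3.14, 3.14].

### API

Orientations are given as a unit quaternion [x, y, z, w].
In Python, from station import arm, snapshot, camera_info, ticket gives the robot as it stands. Calls block until the motion is done:
- arm.movep(position, orientation): joint-space move of the TCP to a pose.
- arm.line_to(position, velocity=0.15, ori=None): straight line of the TCP; ori=None keeps the orientation; velocity is the mean speed in m/s.
- arm.move_j(angles): joint-space move.
- arm.move_gripper(opening, effort=None): opening from 0.0 (shut) to 1.0 (fully open); effort is the grip in N (None keeps the last); returns when the fingers have stopped.
- arm.pause(seconds).
- arm.ik(position, orientation): joint angles nearest the present ones, or None.
- snapshot(name): name is "scene" or "top"; returns the picture (420x560x3 uint8, blue, green, red); there is no depth.
- camera_info(name): a dict with "fx", "fy", "cx", "cy" (pixels), "R" (3x3) and "t" (3): a world point X has camera coordinates R X + t. Camera axes: x right, y down, z forward; pixel columns grow to the right and rows downward; lengths in m; the calibration is good to about 2 mm. A picture is of the moment at which its call begins. camera_info takes no time and is no camera call.
A pose or a line that the arm cannot do raises arm.MotionError and nothing moves.
- ticket.finish_job(): hands the job in; it is judged then, once.
Readings, each from a call of its own:
- arm.read_time(): time.
- arm.read_joint_positions(): joint angles.
- arm.read_dq(): joint speeds.
- arm.read_effort(): joint torques, N m.
- arm.read_tool_pos(): TCP position.
- arm.read_eef_rot(): TCP orientation.
- arm.read_ft_force(): force on the tool from outside, world axes, zero at the start.
- arm.read_wrist_torque(): the same for the moment, N m.
- arm.read_opening(): opening from 0.0 (shut) to 1.0 (fully open).
- arm.read_finger_force(): force on a finger pad.
Only numpy, scipy, OpenCV 4.12 (cv2) and the standard library are available. Lean on these libraries where they do the work, as an engineer would, in place of code of your own. Each camera call takes 0.05 s, during which the arm holds its last target. There are 200 camera calls.

### The job

With the scoop, move at least four of the pipe caps from the long wooden bin into the square order tray: do not touch the caps with the gripper, and leave no cap lying outside the bin or the tray. Stand the scoop back flat in the middle of its rubber mat and let go of it, then squeeze the scanner's trigger fully for about half a second to book the ticket, and release it. Leave the can, the tape and the elbow where they are.

Things in the scene. Friction and masses are not known exactly. Their poses are not given: they have to be found in the camera images.
- bin: Stock bin: long narrow open-topped wooden box, 282 x 138 x 65 mm outside (x, y, z), walls and floor 6 mm, fixed to the bench. Origin at the centre of its underside, x along its length pointing to the far end. The pipe caps lie in its far (+x) half; the near 140 mm is empty.
- tray: Order tray: square open-topped grey plastic box, 172 x 172 x 70 mm outside, walls and floor 6 mm, fixed, empty at the start. Origin at the centre of its underside. Bin and tray may be either way round, left or right.
- tray_mid (a point): Middle of the order tray, 30 mm above its inner floor.
- mat: Thin black rubber mat, 180 x 140 x 4 mm, fixed to the bench: the scoop's place. Origin at the centre of its underside.
- scoop: Aluminium hand scoop, 0.2 to 0.33 kg: flat pan 122 mm long (x), 104 wide (y), floor 2 mm, open at the front (+x), back wall 58 high, side walls 46 high (26 over the front 37 mm). A wooden bar handle, 105 long (x -61 to +44), 22 wide, 24 tall, runs along x over the pan, its axis 107 mm above the underside, on a post at the back. Origin: centre of the pan's underside. Starts flat on the mat.
- scoop_grip (a point): Point to grip the scoop: on the axis of the bar handle above the pan's centre (0, 0, 107 mm in the scoop's frame). Grip across the 22 mm width (along the scoop's y).
- scoop_nose (a point): Middle of the pan's front lower edge (61, 0, 0 mm in the scoop's frame).
- scanner: Black pistol-grip reader fixed on its side on a foot, a ticket on a plate before its window. The grip (80 mm long, 28 wide, 34 tall, axis 85 mm above the bench) points to the robot along the scanner's -x; the trigger is on its +y flank. The head starts 44 mm to +x of scanner_grip and rises 29 mm above it. Origin on the bench, 62 mm beyond scanner_grip in x.
- scanner_grip (a point): Where the middle between the finger pads should be for squeezing, fingers closing along the scanner's y (axes as scanner). The grip's bare flank lies 21.5 mm to -y of this point; the trigger's outer face 21.5 mm to +y when fully squeezed, about 34 mm when free. 75 mm of free space below.
- trigger_pad (a point): Point inside the trigger bar 44 mm from its hinge (the bar is 56 mm long, 10 mm thick, 26 mm tall); it moves with the trigger.
- trigger (a joint): Angle of the sprung trigger: 0 free, 0.28 rad squeezed against its stop (towards the grip, -y of the scanner). It springs back by itself; about 6 N at the pad.
- can: Bystander: can, 76 mm diameter, 110 mm tall, loose. Origin at the centre of its underside.
- tape: Bystander: roll of tape lying flat, 100 mm diameter, 45 mm tall, loose. Origin at the centre of its underside.
- elbow: Bystander: big white pipe elbow lying flat, 60 mm thick, legs 60 mm long along its +x and +y, loose. Origin under its corner.
- cap0: Loose white plastic pipe cap, 32 mm diameter, 30 mm tall, domed, rounded edges, 25 g, standing at the start. Origin at its centre.
- cap1: Loose white plastic pipe cap, 32 mm diameter, 30 mm tall, domed, rounded edges, 25 g, standing at the start. Origin at its centre.
- cap2: Loose white plastic pipe cap, 32 mm diameter, 30 mm tall, domed, rounded edges, 25 g, standing at the start. Origin at its centre.
- cap3: Loose white plastic pipe cap, 32 mm diameter, 30 mm tall, domed, rounded edges, 25 g, standing at the start. Origin at its centre.
- cap4: Loose white plastic pipe cap, 32 mm diameter, 30 mm tall, domed, rounded edges, 25 g, standing at the start. Origin at its centre.
- cap5: Loose white plastic pipe cap, 32 mm diameter, 30 mm tall, domed, rounded edges, 25 g, standing at the start. Origin at its centre.
- cap6: Loose white plastic pipe cap, 32 mm diameter, 30 mm tall, domed, rounded edges, 25 g, standing at the start. Origin at its centre.
- cap7: Loose white plastic pipe cap, 32 mm diameter, 30 mm tall, domed, rounded edges, 25 g, standing at the start. Origin at its centre.

How it is judged:
On the way, in this order (a step that is already met when the one before it is completed fails the run):
1. at least four caps lie in the order tray ((distance between each of cap4, cap5, cap6, cap7 and tray_mid below 0.098 m or ((distance between cap0 and tray_mid below 0.098 m or distance between cap1 and tray_mid below 0.098 m or distance between cap2 and tray_mid below 0.098 m or distance between cap3 and tray_mid below 0.098 m) and (distance between each of cap4, cap5, cap6 and tray_mid below 0.098 m or distance between each of cap4, cap5, cap7 and tray_mid below 0.098 m or distance between each of cap4, cap6, cap7 and tray_mid below 0.098 m or distance between each of cap5, cap6, cap7 and tray_mid below 0.098 m)) or ((distance between each of cap0, cap1 and tray_mid below 0.098 m or distance between each of cap0, cap2 and tray_mid below 0.098 m or distance between each of cap0, cap3 and tray_mid below 0.098 m or distance between each of cap1, cap2 and tray_mid below 0.098 m or distance between each of cap1, cap3 and tray_mid below 0.098 m or distance between each of cap2, cap3 and tray_mid below 0.098 m) and (distance between each of cap4, cap5 and tray_mid below 0.098 m or distance between each of cap4, cap6 and tray_mid below 0.098 m or distance between each of cap4, cap7 and tray_mid below 0.098 m or distance between each of cap5, cap6 and tray_mid below 0.098 m or distance between each of cap5, cap7 and tray_mid below 0.098 m or distance between each of cap6, cap7 and tray_mid below 0.098 m)) or ((distance between each of cap0, cap1, cap2 and tray_mid below 0.098 m or distance between each of cap0, cap1, cap3 and tray_mid below 0.098 m or distance between each of cap0, cap2, cap3 and tray_mid below 0.098 m or distance between each of cap1, cap2, cap3 and tray_mid below 0.098 m) and (distance between cap4 and tray_mid below 0.098 m or distance between cap5 and tray_mid below 0.098 m or distance between cap6 and tray_mid below 0.098 m or distance between cap7 and tray_mid below 0.098 m)) or distance between each of cap0, cap1, cap2, cap3 and tray_mid below 0.098 m)), for 0.2 s.
2. the scoop stands flat on its mat, let go (x of scoop in the frame of mat between -0.045 and 0.045 m and y of scoop in the frame of mat between -0.045 and 0.045 m and angle between scoop's own z axis and vertical below 0.08 rad and z of scoop in the frame of mat below 0.012 m and contact force between the fingers and scoop below 0.1 N and linear speed of scoop below 0.03 m/s), for 0.2 s.
3. the scanner's trigger is fully squeezed (value of joint trigger above 0.22 rad), for 0.2 s.
At the end, for the whole second after the job is handed in: At least four caps in the order tray (centre within 98 mm of tray_mid), every other cap in the bin or tray; scoop at rest, flat (tilt under 0.08 rad) on its mat, its origin within 45 mm of the mat's centre along each mat axis; trigger squeezed past 0.22 rad for 0.2 s, then released (below 0.05) ((distance between each of cap4, cap5, cap6, cap7 and tray_mid below 0.098 m or ((distance between cap0 and tray_mid below 0.098 m or distance between cap1 and tray_mid below 0.098 m or distance between cap2 and tray_mid below 0.098 m or distance between cap3 and tray_mid below 0.098 m) and (distance between each of cap4, cap5, cap6 and tray_mid below 0.098 m or distance between each of cap4, cap5, cap7 and tray_mid below 0.098 m or distance between each of cap4, cap6, cap7 and tray_mid below 0.098 m or distance between each of cap5, cap6, cap7 and tray_mid below 0.098 m)) or ((distance between each of cap0, cap1 and tray_mid below 0.098 m or distance between each of cap0, cap2 and tray_mid below 0.098 m or distance between each of cap0, cap3 and tray_mid below 0.098 m or distance between each of cap1, cap2 and tray_mid below 0.098 m or distance between each of cap1, cap3 and tray_mid below 0.098 m or distance between each of cap2, cap3 and tray_mid below 0.098 m) and (distance between each of cap4, cap5 and tray_mid below 0.098 m or distance between each of cap4, cap6 and tray_mid below 0.098 m or distance between each of cap4, cap7 and tray_mid below 0.098 m or distance between each of cap5, cap6 and tray_mid below 0.098 m or distance between each of cap5, cap7 and tray_mid below 0.098 m or distance between each of cap6, cap7 and tray_mid below 0.098 m)) or ((distance between each of cap0, cap1, cap2 and tray_mid below 0.098 m or distance between each of cap0, cap1, cap3 and tray_mid below 0.098 m or distance between each of cap0, cap2, cap3 and tray_mid below 0.098 m or distance between each of cap1, cap2, cap3 and tray_mid below 0.098 m) and (distance between cap4 and tray_mid below 0.098 m or distance between cap5 and tray_mid below 0.098 m or distance between cap6 and tray_mid below 0.098 m or distance between cap7 and tray_mid below 0.098 m)) or distance between each of cap0, cap1, cap2, cap3 and tray_mid below 0.098 m) and (distance between cap0 and tray_mid below 0.098 m or (x of cap0 in the frame of bin between -0.136 and 0.136 m and y of cap0 in the frame of bin between -0.065 and 0.065 m and z of cap0 in the frame of bin between 0 and 0.065 m)) and (distance between cap1 and tray_mid below 0.098 m or (x of cap1 in the frame of bin between -0.136 and 0.136 m and y of cap1 in the frame of bin between -0.065 and 0.065 m and z of cap1 in the frame of bin between 0 and 0.065 m)) and (distance between cap2 and tray_mid below 0.098 m or (x of cap2 in the frame of bin between -0.136 and 0.136 m and y of cap2 in the frame of bin between -0.065 and 0.065 m and z of cap2 in the frame of bin between 0 and 0.065 m)) and (distance between cap3 and tray_mid below 0.098 m or (x of cap3 in the frame of bin between -0.136 and 0.136 m and y of cap3 in the frame of bin between -0.065 and 0.065 m and z of cap3 in the frame of bin between 0 and 0.065 m)) and (distance between cap4 and tray_mid below 0.098 m or (x of cap4 in the frame of bin between -0.136 and 0.136 m and y of cap4 in the frame of bin between -0.065 and 0.065 m and z of cap4 in the frame of bin between 0 and 0.065 m)) and (distance between cap5 and tray_mid below 0.098 m or (x of cap5 in the frame of bin between -0.136 and 0.136 m and y of cap5 in the frame of bin between -0.065 and 0.065 m and z of cap5 in the frame of bin between 0 and 0.065 m)) and (distance between cap6 and tray_mid below 0.098 m or (x of cap6 in the frame of bin between -0.136 and 0.136 m and y of cap6 in the frame of bin between -0.065 and 0.065 m and z of cap6 in the frame of bin between 0 and 0.065 m)) and (distance between cap7 and tray_mid below 0.098 m or (x of cap7 in the frame of bin between -0.136 and 0.136 m and y of cap7 in the frame of bin between -0.065 and 0.065 m and z of cap7 in the frame of bin between 0 and 0.065 m)) and x of scoop in the frame of mat between -0.045 and 0.045 m and y of scoop in the frame of mat between -0.045 and 0.045 m and angle between scoop's own z axis and vertical below 0.08 rad and z of scoop in the frame of mat below 0.012 m and linear speed of scoop below 0.03 m/s and value of joint trigger below 0.05 rad); the robot touches nothing.
It fails at once if the gripper's fingers touch a cap (contact force between the fingers and cap0 above 0.5 N or contact force between the fingers and cap1 above 0.5 N or contact force between the fingers and cap2 above 0.5 N or contact force between the fingers and cap3 above 0.5 N or contact force between the fingers and cap4 above 0.5 N or contact force between the fingers and cap5 above 0.5 N or contact force between the fingers and cap6 above 0.5 N or contact force between the fingers and cap7 above 0.5 N).
It fails at once if the can, the tape or the elbow is moved by more than 25 mm (distance of any of can, tape, elbow from where it was at the start of the episode above 0.025 m).
It also fails if it takes over 70 s, if anything falls off the work surface, if the arm or the gripper's body presses on something with over 40 N, if the wrist force passes 120 N, or if a joint passes its speed limit or range.

## Working session

There is one attempt and no reset: what is moved stays moved. The work goes in short steps, each a Python script; the robot and the scene stay as the last script left them, time stands still between calls to the robot, and variables do not carry over. Pictures are saved under pics/ and viewed, at most 10 in all, crops included, and the job is handed in when it is done.

```bash
ls; mkdir -p pics
python3 - <<'E'
from station import arm, snapshot, camera_info
import cv2
for n in("top","scene"):
    cv2.imwrite(f"pics/{n}0.png",snapshot(n)); c=camera_info(n); print(n,c)
print(arm.read_time(),arm.read_tool_pos(),arm.read_eef_rot(),arm.read_ft_force())
E
```

```text
pics
top {'fx': 539.2017539266217, 'fy': 539.2017539266217, 'cx': 277.6027558796619, 'cy': 211.1262168742499, 'R': array([[-0.02715436, -0.99959635, -0.00835351],
       [-0.98669658,  0.02814202, -0.16011833],
       [ 0.16028879,  0.00389447, -0.98706248]]), 't': array([0.016103  , 0.5424653 , 2.02239239])}
scene {'fx': 439.7723042942201, 'fy': 439.7723042942201, 'cx': 275.9139431956861, 'cy': 203.93140050597222, 'R': array([[-0.58751563,  0.80918555, -0.00664252],
       [ 0.69409444,  0.49969894, -0.51820254],
       [-0.41600275, -0.30906263, -0.85523213]]), 't': array([ 0.3143806 , -0.32637689,  1.68513867])}
0.1 [0.2195109  0.61126225 0.30286065] [ 1.71516103e-01  9.85180650e-01 -1.13053615e-03 -1.84835351e-04] [ 0.19240774 -0.76623643  0.12047463]
```

View pics/top0.png

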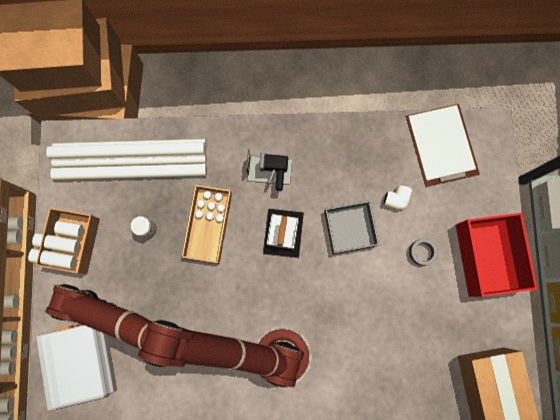

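View pics/scene0.png

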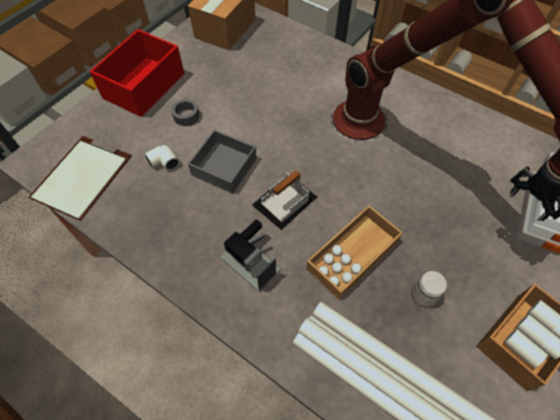

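Top view: bin about (206,225), mat and scoop (284,232), tray (351,228), scanner (270,168), can (141,228), elbow (398,197) and tape (423,252). I'll zoom in for corners.

Run:
```python
import cv2
a=cv2.imread("pics/top0.png")[145:275,175:385]; b=cv2.imread("pics/scene0.png")[120:300,180:410]
A=cv2.resize(a,None,fx=3.8,fy=3.8,interpolation=cv2.INTER_CUBIC)
B=cv2.resize(b,None,fx=3.3,fy=3.3,interpolation=cv2.INTER_CUBIC)
cv2.imwrite("pics/ta.png",A);cv2.imwrite("pics/sb.png",B)
```

```text
(no output)
```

View pics/ta.png

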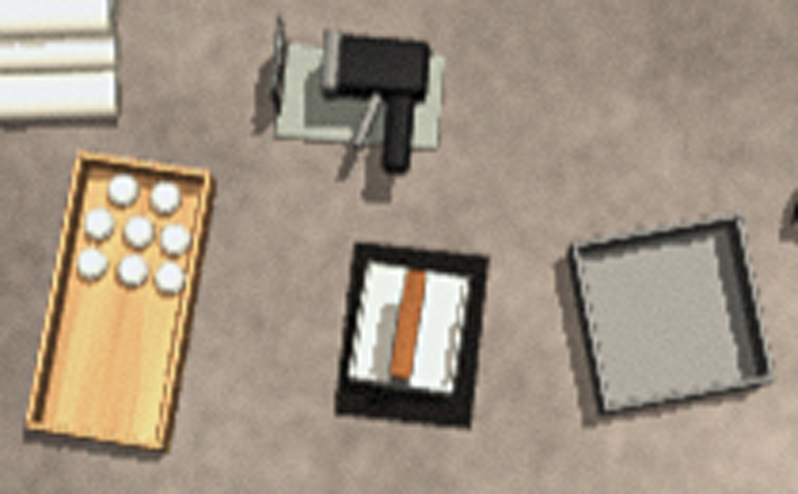

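View pics/sb.png

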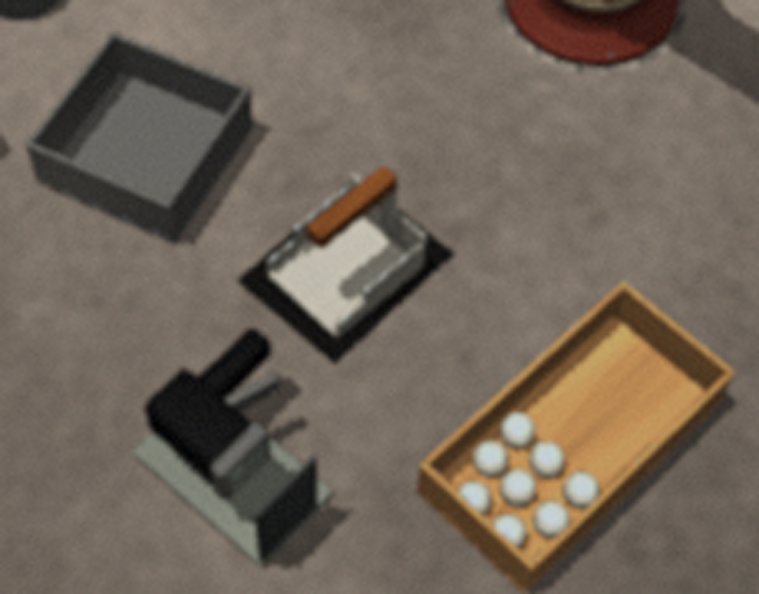

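The zoomed views show clear rims for the bin, tray and mat. The scoop handle runs from (416,269) to (401,378), with its front facing away from the robot. I'll fit the poses using both cameras.

```bash
cat > fit.py <<'E'
import numpy as np, json
from station import camera_info
from scipy.optimize import least_squares
C={n:camera_info(n) for n in("top","scene")}
CR={"top":(3.8,175,145),"scene":(3.3,180,120)}
def uncrop(n,p): z,ox,oy=CR[n]; return (np.array(p)+.5)/z-.5+[ox,oy]
def proj(n,X):
    c=C[n]; q=c["R"]@X+c["t"]; return np.array([c["fx"]*q[0]/q[2]+c["cx"],c["fy"]*q[1]/q[2]+c["cy"]])
def ray(n,px,z):
    c=C[n]; d=c["R"].T@np.array([(px[0]-c["cx"])/c["fx"],(px[1]-c["cy"])/c["fy"],1]); o=-c["R"].T@c["t"]
    return o+d*(z-o[2])/d[2]
def w(p,P): c,s=np.cos(p[2]),np.sin(p[2]); return np.array([p[0]+c*P[0]-s*P[1],p[1]+s*P[0]+c*P[1],P[2]])
def fit(name,obs):
    f=lambda p:np.concatenate([proj(n,w(p,P))-uncrop(n,px) for n,px,P in obs])
    r=least_squares(f,[.55,0,0],loss="soft_l1"); print(name,r.x.round(4),"rms px",np.sqrt(np.mean(f(r.x)**2)).round(2)); 
    return r.x
def box(a,b,z,top,scene):
    K={"FL":(a,b,z),"FR":(a,-b,z),"NR":(-a,-b,z),"NL":(-a,b,z)}
    return [(n,d[k],K[k]) for n,d in(("top",top),("scene",scene)) for k in d]
if __name__=="__main__":
    R={}
    R["bin"]=fit("bin",box(.141,.069,.065,dict(FL=(80,153),FR=(214,175),NR=(167,452),NL=(27,430)),dict(FL=(529,573),FR=(421,470),NR=(627,285),NL=(733,372))))
    R["tray"]=fit("tray",box(.086,.086,.07,dict(FL=(573,246),FR=(739,218),NR=(772,380),NL=(604,412)),dict(FL=(172,210),FR=(32,148),NR=(115,37),NL=(250,92))))
    R["mat"]=fit("mat",box(.09,.07,.004,dict(FL=(356,243),FR=(489,257),NR=(471,428),NL=(336,412)),dict(FL=(335,360),FR=(241,280),NL=(453,253))))
    h=.004
    R["scoop"]=fit("scoop",[("top",(416,269),(.044,0,.119+h)),("top",(401,378),(-.061,0,.119+h)),("top",(368,262),(.061,.052,.026+h)),("top",(470,277),(.061,-.052,.026+h)),
      ("top",(347,380),(-.061,.052,.058+h)),("top",(455,395),(-.061,-.052,.058+h)),("scene",(318,236),(.044,0,.107+h)),("scene",(386,176),(-.061,0,.119+h)),("scene",(337,333),(.061,.052,.002+h))])
    for a,b in((( 399,97),(397,172)),((277,138),(437,148)),((283,45),(277,138))): 
        z=.102 if a[0]==399 else .004
        A,B=[ray("top",uncrop("top",q),z) for q in(a,b)]; print("scanner line",A.round(4),B.round(4),np.degrees(np.arctan2(*(A-B)[1::-1])).round(1))
    print("head near edge",[ray("top",uncrop("top",q),.114).round(4) for q in((330,90),(426,94))])
    print("scene grip end",ray("scene",uncrop("scene",(259,338)),.102).round(4))
    c,s=np.cos(R["bin"][2]),np.sin(R["bin"][2])
    for q in((123,190),(166,196),(98,223),(139,231),(175,239),(92,263),(132,270),(169,277)):
        X=ray("top",uncrop("top",q),.024)[:2]-R["bin"][:2]; print("cap",(1e3*np.array([c*X[0]+s*X[1],-s*X[0]+c*X[1]])).round())
    json.dump({k:list(v) for k,v in R.items()},open("poses.json","w"))
E
python3 fit.py
```

```text
bin [ 0.5019  0.274  -0.1914] rms px 1.35
tray [ 0.4726 -0.2718  0.154 ] rms px 1.22
mat [ 0.464  -0.0171 -0.136 ] rms px 0.74
scoop [ 0.4674 -0.0154 -0.1695] rms px 0.98
scanner line [ 0.6894 -0.0111  0.102 ] [ 0.6136 -0.007   0.102 ] -3.1
scanner line [0.6731 0.1165 0.004 ] [ 0.6577 -0.0492  0.004 ] 84.7
scanner line [0.7723 0.1084 0.004 ] [0.6731 0.1165 0.004 ] -4.7
head near edge [array([0.6956, 0.0568, 0.114 ]), array([ 0.6888, -0.0378,  0.114 ])]
scene grip end [ 0.6259 -0.      0.102 ]
cap [115.  22.]
cap [116. -22.]
cap [77. 41.]
cap [75. -2.]
cap [ 73. -39.]
cap [35. 40.]
cap [35. -2.]
cap [ 34. -41.]
```

```bash
cat > fit2.py <<'E'
from fit import *
T={"bin":(.141,.069,.065,dict(FL=(80,153),FR=(214,175),NR=(167,452),NL=(27,430)),dict(FL=(529,573),FR=(421,470),NR=(627,285),NL=(733,372))),
"tray":(.086,.086,.07,dict(FL=(573,246),FR=(739,218),NR=(772,380),NL=(604,412)),dict(FL=(172,210),FR=(32,148),NR=(115,37),NL=(250,92))),
"mat":(.09,.07,.004,dict(FL=(356,243),FR=(489,257),NR=(471,428),NL=(336,412)),dict(FL=(335,360),FR=(241,280),NL=(453,253)))}
for k,(a,b,z,t,s) in T.items():
    fit(k+" top",box(a,b,z,t,{})); fit(k+" scene",box(a,b,z,{},s))
    for n,d in(("top",t),("scene",s)):
        q={j:ray(n,uncrop(n,d[j]),z)[:2] for j in d}
        print(n,{i+j:round(float(np.linalg.norm(q[i]-q[j])),3) for i,j in(("FL","FR"),("FL","NL"),("FR","NR"),("NL","NR")) if i in q and j in q}, 'FL-NR' , np.linalg.norm(q['FL']-q.get('NR',q['FL'])).round(3))
E
python3 fit2.py
```

```text
bin top [ 0.4982  0.27   -0.1847] rms px 0.18
bin scene [ 0.507   0.2778 -0.1883] rms px 0.83
top {'FLFR': 0.137, 'FLNL': 0.282, 'FRNR': 0.281, 'NLNR': 0.14} FL-NR 0.314
scene {'FLFR': 0.132, 'FLNL': 0.283, 'FRNR': 0.283, 'NLNR': 0.13} FL-NR 0.313
tray top [ 0.4698 -0.2751  0.1472] rms px 0.68
tray scene [ 0.477  -0.2669  0.1539] rms px 0.79
top {'FLFR': 0.168, 'FLNL': 0.168, 'FRNR': 0.164, 'NLNR': 0.169} FL-NR 0.236
scene {'FLFR': 0.167, 'FLNL': 0.167, 'FRNR': 0.166, 'NLNR': 0.166} FL-NR 0.237
mat top [ 0.4641 -0.0187 -0.14  ] rms px 0.44
mat scene [ 0.4642 -0.0144 -0.1419] rms px 0.76
top {'FLFR': 0.137, 'FLNL': 0.175, 'FRNR': 0.177, 'NLNR': 0.138} FL-NR 0.223
scene {'FLFR': 0.133, 'FLNL': 0.175} FL-NR 0.0
```

```bash
cat > h.py <<'E'
import numpy as np
from scipy.spatial.transform import Rotation as Ro
from station import arm, snapshot, camera_info, ticket
BIN=(.500,.272,-.187); TRAY=(.472,-.272,.150); MAT=(.464,-.0175,-.139); SC=(.4670,-.0160,-.160); SCAN=(.649,-.001,-.077)
FLIP=1
def S(yaw,pitch=0): return Ro.from_euler("ZY",[yaw,pitch])          # pitch>0: nose down
def tool(R,flip): # tool z=-Sz ; tool x=+-Sx
    return R*Ro.from_euler("x",np.pi)*Ro.from_euler("z",np.pi if flip else 0)
def pose(pt,world,R,flip=None):
    """TCP pose putting scoop-frame point pt at world; grip is at (0,0,.107)"""
    flip=FLIP if flip is None else flip
    T=tool(R,flip); tcp=np.array(world)+R.apply(np.array([0,0,.107])-pt)-T.apply([0,0,.054])
    return tcp,T.as_quat()
def loc(fr,x,y,z):
    c,s=np.cos(fr[2]),np.sin(fr[2]); return np.array([fr[0]+c*x-s*y,fr[1]+s*x+c*y,z])
NOSE=np.array([.061,0,0]); ORG=np.zeros(3); BACK=np.array([-.061,0,0]); GRIP=np.array([0,0,.107])
d=np.deg2rad
E
python3 - <<'E'
from h import *
for f in(0,1):
  def t(n,*a):
    q=arm.ik(*pose(*a,flip=f)); print(f,n,None if q is None else np.round(q,2))
  t("grasp",ORG,loc(SC,0,0,.004),S(SC[2])); t("up",ORG,loc(SC,0,0,.15),S(SC[2]))
  t("binhi",ORG,loc(BIN,-.06,0,.12),S(BIN[2])); t("binlo",ORG,loc(BIN,-.06,0,.007),S(BIN[2],d(3)))
  t("binend",NOSE,loc(BIN,.13,0,.007),S(BIN[2],d(3))); t("tiltup",NOSE,loc(BIN,.125,0,.05),S(BIN[2],d(-20)));t("lift",NOSE,loc(BIN,.11,0,.18),S(BIN[2],d(-20)))
  for k in(-90,-60,0):
   for p in(-20,35,50,65): t(f"pour{k},{p}",NOSE,loc((*TRAY[:2],TRAY[2]+d(k)),-.03,0,.08),S(TRAY[2]+d(k),d(p)))
  t("scan",GRIP,loc(SCAN,0,0,.085),S(SCAN[2])); t("scanhi",GRIP,loc(SCAN,0,0,.2),S(SCAN[2]))
E
```

```text
0 grasp [-0.39  0.61  0.56  2.1  -0.59  0.59 -1.14]
0 up [-0.67  0.46  0.97  1.94 -0.46  0.98 -1.22]
0 binhi [-1.12  0.55  0.78  1.83 -0.46  0.96 -1.89]
0 binlo [-0.99  0.71  0.65  1.91 -0.64  0.79 -1.72]
0 binend [-0.81  0.84  0.67  1.6  -0.63  0.98 -1.67]
0 tiltup [-1.07  0.71  0.71  1.96 -0.58  0.38 -1.79]
0 lift [-1.23  0.54  0.91  1.86 -0.34  0.67 -1.97]
0 pour-90,-20 [ 0.17  0.47 -0.15  2.12  0.75  0.62  2.7 ]
0 pour-90,35 [ 0.12  0.98  1.13  1.57 -0.92  1.82 -1.56]
0 pour-90,50 [ 0.4   0.99  0.75  1.38 -0.83  1.92 -1.71]
0 pour-90,65 [ 0.73  1.05  0.18  1.19 -0.67  1.96 -1.98]
0 pour-60,-20 [-0.42  0.51  0.93  2.38 -1.11  0.26 -1.03]
0 pour-60,35 [ 0.06  1.03  1.13  1.45 -0.72  1.84 -1.19]
0 pour-60,50 [ 0.37  1.01  0.56  1.18 -0.49  1.96 -1.52]
0 pour-60,65 None
0 pour0,-20 [ 0.11  0.67  1.13  2.26 -1.29  0.99  0.7 ]
0 pour0,35 [-0.12  0.92  0.96  1.5  -0.25  1.44 -0.58]
0 pour0,50 [-0.09  1.08  0.92  1.28 -0.14  1.7  -0.65]
0 pour0,65 [-0.06  1.25  0.91  1.06 -0.05  1.94 -0.65]
0 scan [-0.41  0.9   0.71  1.6  -0.71  0.91 -1.09]
0 scanhi [-0.44  0.77  0.77  1.5  -0.57  1.1  -
[... 390 characters left out ...]
0.54  0.64  2.14  0.04  0.44  0.29]
1 pour-90,35 [ 0.44  0.74  0.41  1.56 -0.6   1.48  1.21]
1 pour-90,50 [ 0.58  0.89  0.34  1.37 -0.65  1.75  1.23]
1 pour-90,65 [ 0.79  1.05  0.04  1.19 -0.6   1.91  1.09]
1 pour-60,-20 [-0.09  0.39  0.42  2.37  0.32  0.13  0.64]
1 pour-60,35 [ 0.4   0.78  0.32  1.44 -0.34  1.58  1.48]
1 pour-60,50 [ 0.51  0.96  0.21  1.17 -0.33  1.89  1.43]
1 pour-60,65 None
1 pour0,-20 [ 0.11  0.67  1.13  2.26 -1.29  0.99 -2.44]
1 pour0,35 [0.24 0.74 0.2  1.49 0.18 1.44 2.07]
1 pour0,50 [0.22 0.92 0.16 1.27 0.27 1.74 2.03]
1 pour0,65 [0.04 1.16 0.56 1.06 0.14 1.96 2.27]
1 scan [-0.    0.79 -0.06  1.59  0.06  0.76  1.41]
1 scanhi [-0.05  0.66  0.04  1.49 -0.03  0.99  1.48]
```

Run:
```python
from h import *
import cv2
R=S(SC[2])
arm.move_gripper(1.0)
arm.movep(*pose(ORG,loc(SC,0,0,.15),R))
arm.line_to(*[pose(ORG,loc(SC,0,0,.004),R)[0]],velocity=.12)
print(arm.read_ft_force())
arm.move_gripper(0.0,110)
print(arm.read_opening(),arm.read_finger_force(),arm.read_ft_force(),arm.read_tool_pos())
p=arm.read_tool_pos()
arm.line_to(np.array(p)+[0,0,.15],velocity=.1)
print(arm.read_opening(),arm.read_ft_force(),arm.read_wrist_torque(),arm.read_time())
# hover over bin, look
R=S(BIN[2]); arm.movep(*pose(ORG,loc(BIN,-.058,0,.13),R))
print(arm.read_time(),arm.read_tool_pos())
im=snapshot("top"); 
cv2.imwrite("pics/hov.png",np.hstack([cv2.resize(im[170:275,160:260],None,fx=4,fy=4,interpolation=cv2.INTER_CUBIC),cv2.resize(snapshot("scene")[190:300,290:390],(400,420),interpolation=cv2.INTER_CUBIC)]))
```

```text
[-0.1002725  -0.20218027  0.51759833]
0.2452927542116128 107.64753699302673 [-1.23127127  0.58378263  3.82824373] [ 0.46725975 -0.0158742   0.16533921]
0.23677897482199153 [ 0.5000097   0.35763364 -1.61565135] [ 0.00229455 -0.02693369 -0.02290597] 6.3417
7.4917 [0.44390373 0.28077586 0.29098052]
```

View pics/hov.png

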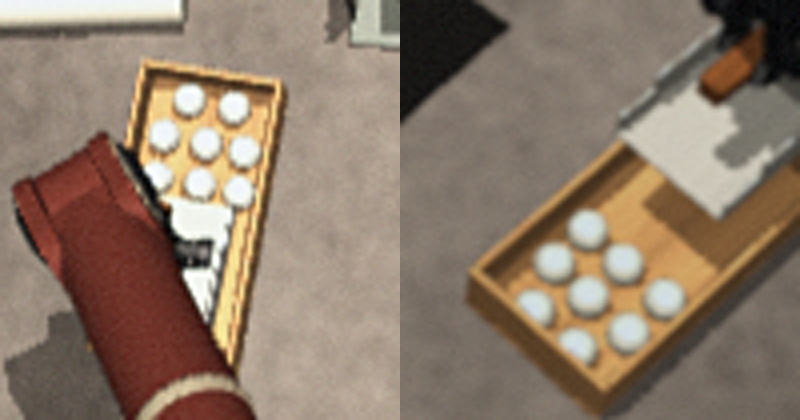

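The scoop is held level over the bin. In the scene crop its front corners are at (722,216) and (618,130). In the top crop the front-right corner is at about (233,207). I'll compare those with the predicted positions to get each camera's bias.

Run:
```python
from h import *; from fit import proj,ray
def P(x,y,z): return loc(BIN,-.058+x,y,.13+z)
for n,px,X in(("scene",(370.4,246.5),P(.061,.052,0)),("scene",(344.4,224),P(.061,-.052,0)),("top",(218,221.6),P(.061,-.052,0.01))):
    print(n,proj(n,X).round(1),px,"world err",(ray(n,px,X[2])-X).round(4))
```

```text
scene [371.2 246.9] (370.4, 246.5) world err [ 0.0003 -0.0026 -0.    ]
scene [344.2 223.8] (344.4, 224) world err [ 0.0003  0.0008 -0.    ]
top [217.6 222. ] (218, 221.6) world err [ 0.0013 -0.0016  0.    ]
```

```bash
sed -i 's/^BIN=.*TRAY=[^;]*;/BIN=(.4988,.2710,-.186); TRAY=(.4708,-.2738,.149);/' h.py
python3 - <<'E'
from h import *
R=S(BIN[2],d(3))
arm.line_to(pose(ORG,loc(BIN,-.059,0,.10),R)[0],velocity=.1,ori=pose(ORG,ORG,R)[1])
arm.line_to(pose(NOSE,loc(BIN,.002,0,.012),R)[0],velocity=.08)
arm.pause(.2); f0=np.array(arm.read_ft_force()); print("f0",f0,arm.read_wrist_torque())
z=.012
while z>.002:
    z-=.001; arm.line_to(pose(NOSE,loc(BIN,.002,0,z),R)[0],velocity=.03); f=np.array(arm.read_ft_force())-f0
    if f[2]>2: break
print("contact",z,f)
c,s=np.cos(BIN[2]),np.sin(BIN[2]); x=.002
while x<.128:
    x+=.006; arm.line_to(pose(NOSE,loc(BIN,x,0,z),R)[0],velocity=.05); f=np.array(arm.read_ft_force())-f0
    print(round(x,3),"ax",round(c*f[0]+s*f[1],1),"lat",round(-s*f[0]+c*f[1],1),"z",round(f[2],1))
    if c*f[0]+s*f[1]<-12: break
print(arm.read_time(),arm.read_opening())
import cv2
cv2.imwrite("pics/sc1.png",cv2.resize(snapshot("scene")[190:310,280:400],(600,600),interpolation=cv2.INTER_CUBIC))
E
```

```text
f0 [-0.51583734 -0.30875079 -1.81775786] [-0.02790495 -0.13668018  0.05887679]
contact 0.005999999999999997 [-0.49766489  0.39578817  2.0234458 ]
0.008 ax 0.8 lat 0.7 z 2.7
0.014 ax 0.7 lat 1.0 z 2.5
0.02 ax -0.1 lat 0.1 z 4.5
0.026 ax 0.6 lat -0.4 z 4.1
0.032 ax 0.4 lat 0.9 z 5.5
0.038 ax -1.1 lat 1.6 z 5.4
0.044 ax -0.7 lat 0.1 z 6.3
0.05 ax -0.9 lat 1.1 z 7.1
0.056 ax -2.7 lat 1.0 z 9.5
0.062 ax -1.6 lat 0.1 z 7.5
0.068 ax -1.9 lat 0.9 z 7.4
0.074 ax -0.8 lat -0.4 z 6.8
0.08 ax -0.3 lat 0.1 z 5.8
0.086 ax -2.6 lat 0.6 z 8.5
0.092 ax -3.1 lat 1.1 z 9.4
0.098 ax -1.6 lat 1.2 z 8.3
0.104 ax -4.7 lat 0.2 z 11.5
0.11 ax -10.3 lat -1.3 z 18.6
0.116 ax -17.5 lat -3.2 z 25.6
16.025 0.24165966556760587
```

View pics/sc1.png

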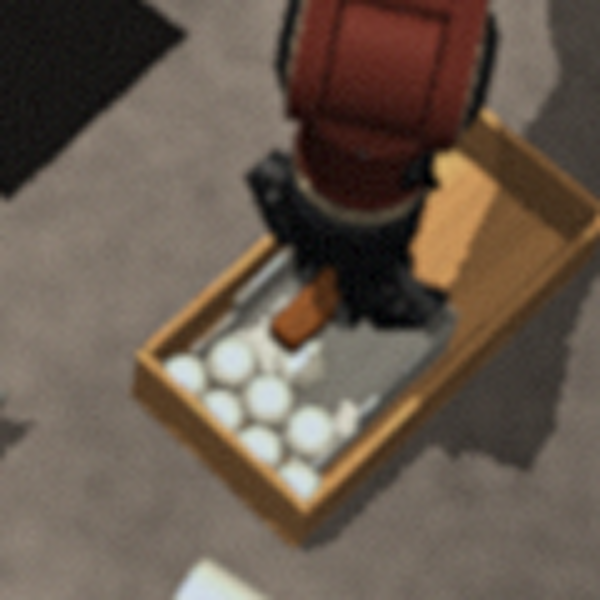

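About three caps are clearly well inside the pan ((230,360), (268,398), (310,428)), with one partly hidden near (305,360). The front row is at the lip. I'll back off slightly, tilt the nose up and lift, then count.

Run:
```python
from h import *
import cv2
def go(pt,x,y,z,p,v=.1):
    t,q=pose(pt,loc(BIN,x,y,z),S(BIN[2],d(p))); arm.line_to(t,velocity=v,ori=q)
go(NOSE,.111,0,.007,3,.05)
go(BACK,-.018,0,.011,-8,.06)
go(BACK,-.028,0,.014,-20,.08)
go(BACK,-.035,0,.12,-20,.15)
print(arm.read_time(),arm.read_ft_force(),arm.read_wrist_torque())
cv2.imwrite("pics/sc2.png",cv2.resize(snapshot("scene")[170:310,270:410],(600,600),interpolation=cv2.INTER_CUBIC))
```

```text
18.7167 [ 0.76820166  0.50008419 -3.12030595] [0.10642121 0.65997822 0.01003875]
```

View pics/sc2.png

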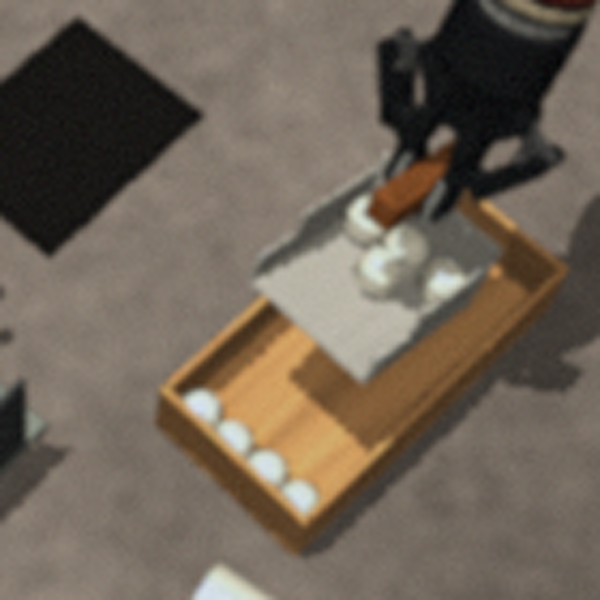

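Four caps are in the pan, at (363,220), (405,245), (378,270) and (443,278), and four are left in a row in the bin. Carrying them to the tray and pouring.

Run:
```python
from h import *
import cv2
TY=TRAY[2]-np.pi/2; F=(*TRAY[:2],TY)
arm.movep(*pose(ORG,(.50,0.02,.20),S(-.9,d(-20))))
def go(x,z,p,v=.1):
    t,q=pose(NOSE,loc(F,x,0,z),S(TY,d(p))); arm.line_to(t,velocity=v,ori=q)
arm.movep(*pose(NOSE,loc(F,.0,0,.20),S(TY,d(-20))))
go(-.015,.12,0,.15)
go(-.035,.09,30,.12)
go(-.045,.075,50,.12)
arm.pause(.3)
go(-.045,.08,60,.1)
arm.pause(.5)
print(arm.read_time(),arm.read_ft_force(),arm.read_wrist_torque())
a=cv2.resize(snapshot("scene")[110:220,150:290],(560,440),interpolation=cv2.INTER_CUBIC)
cv2.imwrite("pics/pour.png",a)
```

```text
23.8167 [-0.8206975  -0.14573269 -1.34785206] [-1.39199467 -0.23711468 -0.01304491]
```

View pics/pour.png

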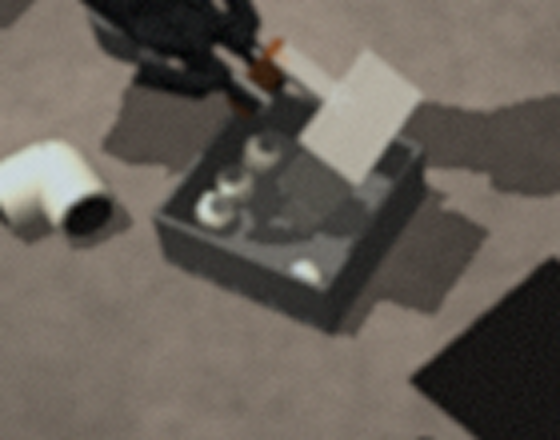

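All four caps are in the tray, at (263,150), (235,185), (213,210) and (305,270). Now I'll return the scoop.

Run:
```python
from h import *
import cv2
TY=TRAY[2]-np.pi/2; F=(*TRAY[:2],TY)
def go(x,z,p,v=.15):
    t,q=pose(NOSE,loc(F,x,0,z),S(TY,d(p))); arm.line_to(t,velocity=v,ori=q)
go(-.035,.13,40); go(-.02,.20,0,.2)
R=S(MAT[2])
arm.movep(*pose(ORG,loc(MAT,0,0,.16),R))
arm.line_to(pose(ORG,loc(MAT,0,0,.012),R)[0],velocity=.12)
arm.pause(.2); f0=np.array(arm.read_ft_force()); print(f0,arm.read_wrist_torque())
z=.012
while z>.001:
    z-=.001; arm.line_to(pose(ORG,loc(MAT,0,0,z),R)[0],velocity=.03); f=np.array(arm.read_ft_force())-f0
    if f[2]>2.5: break
print("contact",z,f,arm.read_wrist_torque())
arm.move_gripper(1.0); arm.pause(.3)
arm.line_to(pose(ORG,loc(MAT,0,0,.16),R)[0],velocity=.12)
# scanner: above grip
arm.movep(*pose(GRIP,loc(SCAN,0,0,.22),S(SCAN[2])))
print(arm.read_time())
t=cv2.resize(snapshot("top")[145:275,255:385],(520,520),interpolation=cv2.INTER_CUBIC)
s=cv2.resize(snapshot("scene")[170:290,200:330],None,fx=2.1,fy=4.33,interpolation=cv2.INTER_CUBIC)
cv2.imwrite("pics/mat.png",np.hstack([t,s[:520]]))
```

```text
[ 0.60448724 -0.31945239 -1.93773762] [-0.03313454  0.00696677 -0.0272781 ]
contact 0.003999999999999997 [-0.81931623  0.79344042  3.9740736 ] [-0.05914111  0.11693111  0.01503312]
33.0083
```

View pics/mat.png

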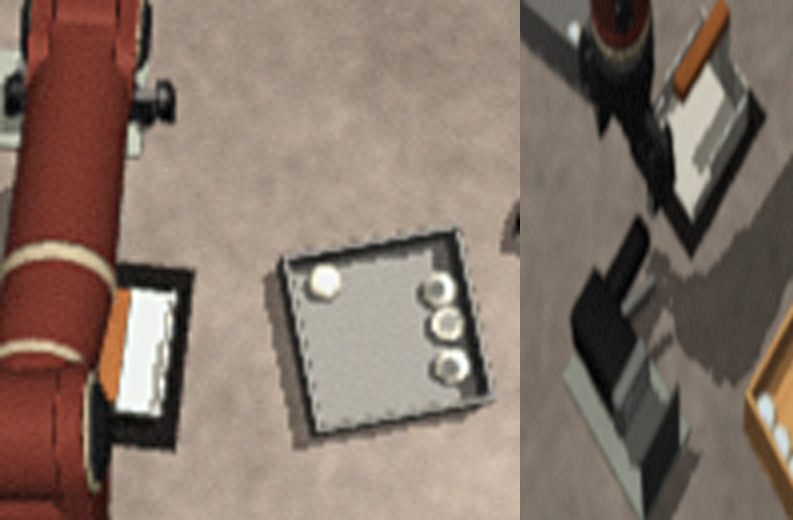

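The scoop stands flat on the mat with its handle free, and four caps lie in the tray. Next is the trigger.

Run:
```python
from h import *
R=S(SCAN[2]); G=lambda y,z:pose(GRIP,loc(SCAN,0,y,z),R)[0]
f=lambda:(arm.read_opening(),arm.read_finger_force(),np.round(arm.read_ft_force(),1))
arm.line_to(G(0,.13),velocity=.12); print(f())
arm.line_to(G(0,.086),velocity=.06); print(f())
for o in(.62,.54): arm.move_gripper(o,30); print(f())
arm.move_gripper(.46,30); print(f())
arm.pause(.6); print(f(),arm.read_time())
```

```text
(0.9991371868196799, 0.0, array([ 0.5, -0.8, -0.4]))
(0.9990898156072527, 0.0, array([ 0.4,  0. , -0.3]))
(0.6222836471043304, 1.878890774678439, array([-0.5,  4.6,  1.1]))
(0.5447402506611981, 2.267130045220256, array([-0.2,  3.6,  3.2]))
(0.49770780961671574, 32.571120858192444, array([-1.5,  4.6,  3.8]))
(0.4966664565872454, 32.56012558937073, array([-1.3,  5.1,  4.8])) 36.375
```

The fingers stalled at about 42 mm (expected 43 mm) with 32 N on the pads, so the trigger is against its stop. Releasing and retreating.

Run:
```python
from h import *
import cv2
R=S(SCAN[2]); G=lambda y,z:pose(GRIP,loc(SCAN,0,y,z),R)[0]
arm.move_gripper(1.0); arm.line_to(G(0,.24),velocity=.12)
arm.move_j([-1.252,0.615,-0.013,1.423,0.008,1.103,-0.04]); arm.pause(.3)
print(arm.read_time(),arm.read_ft_force())
cv2.imwrite("pics/end.png",cv2.resize(snapshot("top")[145:275,175:445],(800,385),interpolation=cv2.INTER_CUBIC))
```

```text
41.25 [-0.70163384 -0.34375448 -0.16637701]
```

View pics/end.png

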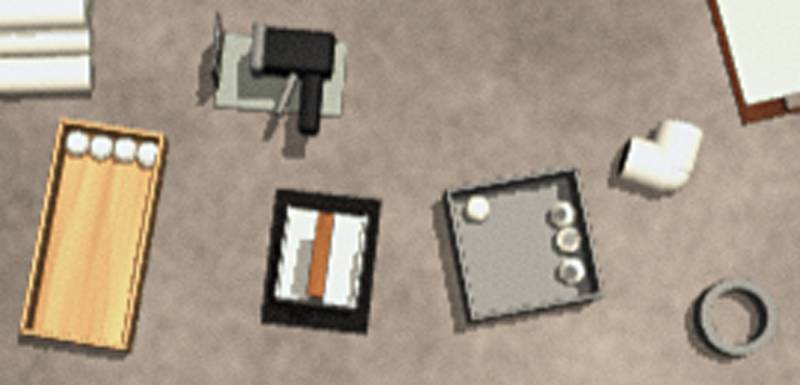

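Final picture: four caps in the bin's far row (y≈145), four in the tray, the scoop centred on the mat at (320,255), and the trigger back out. The elbow and tape are still in place, and nothing is loose on the bench.

```bash
python3 -c "
from station import ticket
print(ticket.finish_job())"
```

```text
the job is handed in; nothing more can be done
None
```

I handed the job in at about 41 s of the 70 s limit; the judge's verdict was not shown: four caps are in the tray, four remain in the bin, the scoop is flat and released on its mat, and the trigger was fully squeezed and released.

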